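# Start a measurement on the probe station

### The job

Start a measurement on the probe station by pressing with closed fingertips, in this order: push down the white-dot end of the orange rocker on the black power block so that it is fully on, then press the blue key fully in so that it stays down, then press the green button fully in, keep it in for one to two seconds and let it spring back. Do not press the yellow or red key, do not press the blue key or the green button ahead of its turn, and do not pick up or shift anything: the power block, probes, jar and slide box stay where they are.

Things in the scene. Friction and masses are not known exactly. Their poses are not given: they have to be found in the camera images.
- unit: control unit: fixed white box with blue foot, 200 (its x) x 280 (its y) x 70 mm high, origin at the centre of its underside, z up. Four round push keys (blue, yellow, red, green) stand on top in a row along its y, 56 mm apart, at x = -30 mm; which colour stands where changes. A display hump 24 mm high, 60 mm deep, at x = +65 mm stands behind them
- power: bench power block: loose black box on rubber feet, 160 (x) x 70 (y) x 48 mm high, about 0.9 kg, origin at the centre of its underside, z up. An orange rocker sits on top towards its -x end (pivot at x = -30 mm, along y, 55 mm above the work surface), a round grey socket towards +x. It stands left or right of the unit
- rocker (a joint): angle of the orange rocker: 0 off, 0.40 rad fully on. Two faces, each 28 mm long (block's x) and 30 mm wide, meet in a shallow V at the pivot. Off: the white-dot face (block's -x end) slopes up by 0.40 rad, its outer end 68 to 69 mm above the work surface; on: it lies level, 57.5 mm above it. Friction only, about 3 N at the dot; stays where it is left
- rocker_press (a point): centre of the 16 mm white dot on the rocker, 19 mm from the pivot, on the surface of the face that is pressed straight down to switch on. It goes down about 7.5 mm from off to on, to 57.5 mm above the work surface
- blue_key (a joint): how far the blue lock key is pushed in: 0 out, 0.008 m fully in. It slides straight down against a steady friction of about 3.5 N and stays where it is left (no spring)
- blue_key_top (a point): centre of the flat round top, 28 mm in diameter, of the blue lock key, 95 mm above the work surface when out and 87 mm when fully in. A fixed black collar of 38 mm diameter surrounds it, its top 75 mm above the work surface
- yellow_key (a joint): how far the yellow lock key is pushed in: 0 out, 0.008 m fully in. It slides straight down against a steady friction of about 3.5 N and stays where it is left (no spring)
- yellow_key_top (a point): centre of the flat round top, 28 mm in diameter, of the yellow lock key, 95 mm above the work surface when out and 87 mm when fully in. A fixed black collar of 38 mm diameter surrounds it, its top 75 mm above the work surface
- red_key (a joint): how far the red lock key is pushed in: 0 out, 0.008 m fully in. It slides straight down against a steady friction of about 3.5 N and stays where it is left (no spring)
- red_key_top (a point): centre of the flat round top, 28 mm in diameter, of the red lock key, 95 mm above the work surface when out and 87 mm when fully in. A fixed black collar of 38 mm diameter surrounds it, its top 75 mm above the work surface
- green_button (a joint): how far the green start button is pushed in: 0 out, 0.006 m fully in. A spring (about 1.5 N at first, 5 N fully in) pushes it out again when let go
- green_button_top (a point): centre of the flat round top, 34 mm in diameter, of the green start button, 93 mm above the work surface when out and 87 mm when fully in; black collar as for the keys
- cradle: clear plastic bridge, fixed, 130 mm (x) x 110 mm (y) x 44 mm high with brass clips rising to 62 mm, origin at the centre of its underside; holds the two probes, on the other side of the unit from the power block
- probe0: black cylindrical probe, 120 mm long (along its x), 24 mm in diameter, lying loose between the brass clips of the cradle, its top 68 mm above the work surface; origin midway along its 110 mm shaft, on its underside (the round nose adds 10 mm at -x)
- probe1: black cylindrical probe, 120 mm long (along its x), 24 mm in diameter, lying loose between the brass clips of the cradle, its top 68 mm above the work surface; origin midway along its 110 mm shaft, on its underside (the round nose adds 10 mm at -x)
- jar: loose amber sample jar with white lid, 44 mm in diameter, 60 mm high, standing beyond the power block or the cradle; origin at the centre of its underside
- slidebox: loose blue slide box with grey lid, 85 x 40 x 32 mm, standing beyond the power block or the cradle; origin at the centre of its underside
There are look-alikes about, which are no part of the job. There is more than one size of the power; the one meant has the size given above.

How it is judged:
On the way, in this order (a step that is already met when the one before it is completed fails the run):
1. the rocker is fully on (value of joint rocker above 0.34 rad), for 0.1 s.
2. the blue key is fully in, with the rocker on (value of joint rocker above 0.34 rad and value of joint blue_key above 0.0062 m), for 0.1 s.
3. the green button is kept fully in for 0.7 s, with the rocker on and the blue key in (all of step 2 and value of joint green_button above 0.0043 m), for 0.7 s.
At the end, for the whole second after the job is handed in: rocker on (over 0.34 rad), blue key in (over 6.2 mm), green button sprung back (under 1.5 mm), yellow and red keys out (under 3 mm), power block, probes, jar and slide box within 15 mm of where they stood (all of step 2 and value of joint green_button below 0.0015 m and value of joint each of yellow_key, red_key below 0.003 m and distance of each of probe0, probe1, jar, slidebox, power from where it was at the start of the episode below 0.015 m); the robot touches nothing.
It fails at once if the yellow or red key is pressed (over 3 mm) (value of joint any of yellow_key, red_key above 0.003 m).
It fails at once if the blue key is pressed (over 3 mm) while the rocker is not on (value of joint blue_key above 0.003 m and not (value of joint rocker above 0.34 rad)).
It fails at once if the green button is pressed (over 2.5 mm) before the rocker is on and the blue key in (value of joint green_button above 0.0025 m and not (value of joint rocker above 0.34 rad and value of joint blue_key above 0.0062 m)).
It fails at once if the power block is lifted or shifted by over 15 mm (distance of power from where it was at the start of the episode above 0.015 m).
It fails at once if a probe, the jar or the slide box is lifted or shifted by over 15 mm (distance of any of probe0, probe1, jar, slidebox from where it was at the start of the episode above 0.015 m).
It also fails if it takes over 45 s, if anything falls off the work surface, if the arm or the gripper's body presses on something with over 40 N, if the wrist force passes 120 N, or if a joint passes its speed limit or range.

### The arm

A 7-joint arm with a two-finger parallel gripper is mounted at the origin on the work surface. World frame = base frame: x ahead of the robot, y to its left, z up, the work surface at z = 0. Lengths are in m, angles in rad, forces in N, time in s.
With the tool pointing down it reaches from about 0.425 to 0.875 m from the base axis. Payload 8.4 kg.
Tool frame: the origin (TCP) lies on the centre line of the jaws, within the pads' length; the fingertips stand 17 mm ahead of it and the grasp point (between the pads) lies 2 mm behind it (nose_length is the distance from the TCP to the fingertips, in m); z points along the fingers, y is the line along which they close (so a half turn about z gives the same grasp; the last joint's range is limited). The gripper opens to 87 mm and grips with 3 to 60 N. Pads are 19 mm wide; open, the fingers measure 117 mm over their backs; the gripper's body (75 mm by 190 mm) begins 51 mm behind the grasp point.
Start: joints at [1.151, 0.333, 0.04, 1.465, -0.013, 1.343, -0.059], TCP at [0.205, -0.617, 0.24] pointing down, gripper open.
Joint ranges: [-2.58, 2.58], [-0.38, 2.09], [-1.3, 1.39], [0.25, 2.4], [-1.5, 4.64], [0.08, 2.09], [-2.65, 2.65]. Speed limits (rad/s): [2.22, 2.22, 2.79, 2.79, 3.14, 3.14, 3.14].

### API

Orientations are given as a unit quaternion [w, x, y, z].
In Python, from bench import state, snapshot, get_calibration, hand_in, nose_length gives the robot as it stands.
- The arm moves only by the tool servo_tool, never from a script. Its argument "increments" is a list of rows, each a list of 5 numbers: the shift along the tool's x, y, z in cm, then the turn about the tool's z in rad, then the closure, from 0 (fully open) to 1 (shut). In form: [[x, y, z, turn, jaw], ...]. A call has 1 to 12 rows; each row shifts and turns the commanded pose from where the row before left it, along the tool's axes as they then stand; what a row does not reach is not made up. A row lasts 1/8 s, in which the tool goes at most 62.5 mm and 10.7 degrees, less where a joint would pass 70% of its speed; a pose out of reach is approached as far as the arm can. A call with a gripper value outside its range is refused whole. The fingers move at their own pace and stop on an object; "force" is the grip in N (left out, the last holds). Time passes only in rows, so rows that do not move let the fingers close. It gives the time, the measured TCP pose, the force, the opening and the grip force at its end, in the units of the state.
- state(): the state, without advancing time (a new reading comes with each control period).
- snapshot(name): name is "side" or "top" or "wrist"; returns the picture (384x512x3 uint8, blue, green, red); there is no depth.
- get_calibration(name): a dict with "vertical_fov" (degrees; the focal length in pixels is half the picture's height over the tangent of half this angle, whatever the lens; pixels are square), "cx", "cy" (the principal point, pixels), "world_from_camera" (4x4, takes a point from camera to world coordinates); the wrist camera has in their place "hand_eye" (4x4, takes a point from camera to tool coordinates, whose origin is the TCP and whose axes are the flange's). Camera axes: x right, y down, z forward; pixel columns grow to the right and rows downward; lengths in m; the calibration is good to about 2 mm. A picture is of the moment at which its call begins: read the wrist's pose just before it. get_calibration takes no time and is no camera call.
- hand_in(): hands the job in; it is judged then, once.
The state is a dict: "time_s": time; "joint_pos": joint angles; "qd": joint speeds; "effort": joint torques, N m; "position": TCP position; "ee_rot": TCP orientation; "ft_force": force on the tool from outside, world axes, zero at the start; "moment": the same for the moment, N m; "gripper_width": finger opening in m; "grasp_force": force on a finger pad.
Only numpy, scipy, OpenCV 4.12 (cv2) and the standard library are available. Lean on these libraries where they do the work, as an engineer would, in place of code of your own. Each camera call takes 0.05 s, during which the arm holds its last target. There are 200 camera calls.

## Working session

There is one attempt and no reset: what is moved stays moved. The work goes in short steps, Python scripts to look and compute and a tool call to move; the robot and the scene stay as the last step left them, time stands still between calls to the robot, and variables do not carry over. Pictures are saved under pics/ and viewed, at most 10 in all, crops included, and the job is handed in when it is done.

Besides the shell and the picture viewer there is one more tool, called after "Request:" as name([rows], argument=value, ...), one row to a line, values as JSON. servo_tool: Moves the arm, as the interface text tells. Its arguments: {"type":"object","properties":{"increments":{"type":"array","items":{"type":"array","items":{"type":"number"}}},"force":{"type":"number"}},"required":["increments"]}

```bash
mkdir -p pics
python3 - <<'E'
from bench import *
import cv2,numpy as np
print(state()); print(nose_length if not callable(nose_length) else nose_length())
for n in("top","side"):
    im=snapshot(n); cv2.imwrite(f"pics/{n}0.png",im); print(n,get_calibration(n))
print(get_calibration("wrist"))
E
```

```text
{'time_s': 0.0, 'joint_pos': array([ 1.15079765,  0.33389568,  0.03988706,  1.46629052, -0.01343291,
        1.34334354, -0.05847287]), 'qd': array([ 2.50350668e-04, -1.70239386e-03,  6.56420864e-04, -3.30721190e-05,
       -1.16268984e-03,  8.81850917e-04,  2.30990703e-03]), 'effort': array([-2.50392250e-04, -6.56357646e+01,  1.33490145e+00, -4.03798342e+01,
       -5.98515035e-02,  4.47467412e-02,  1.87446190e-04]), 'position': array([ 0.20478861, -0.61640393,  0.23865987]), 'ee_rot': array([-8.16909430e-04,  9.87164063e-01,  1.59707276e-01, -1.75100011e-04]), 'ft_force': array([-0.35899355, -0.23664592, -0.49220567]), 'moment': array([ 0.01292409, -0.01546253, -0.02168585]), 'grasp_force': 0.0, 'gripper_width': 0.08705018678208234}
0.017
top {'vertical_fov': 54.884512061085886, 'cx': 260.26131071488703, 'cy': 188.2636481304511, 'world_from_camera': array([[-0.00822208, -0.97944033,  0.20156648,  0.24340894],
       [-0.99995665,  0.00893388,  0.00262191, -0.06915362],
       [-0.00436877, -0.20153619, -0.97947133,  1.26693019],
       [ 0.        ,  0.        ,  0.        ,  1.        ]])}
side {'vertical_fov': 53.40192559768164, 'cx': 255.4522700225853, 'cy': 193.21783831243312, 'world_from_camera': array([[-0.91254304, -0.26686756,  0.30991436,  0.15673958],
       [-0.40846637,  0.55671158, -0.72334462,  0.68328535],
       [ 0.0205043 , -0.78667269, -0.6170297 ,  0.73970515],
       [ 0.        ,  0.        ,  0.        ,  1.        ]])}
{'vertical_fov': 62.38673503789133, 'cx': 255.42705130752515, 'cy': 188.7280462437221, 'hand_eye': array([[-1.39576961e-04, -9.69275142e-01, -2.45979022e-01,
         6.60561136e-02],
       [ 9.99999891e-01, -2.44985769e-04,  3.97926900e-04,
         8.50401507e-04],
       [-4.45962012e-04, -2.45978940e-01,  9.69275070e-01,
        -1.45817862e-01],
       [ 0.00000000e+00,  0.00000000e+00,  0.00000000e+00,
         1.00000000e+00]])}
```

View pics/top0.png

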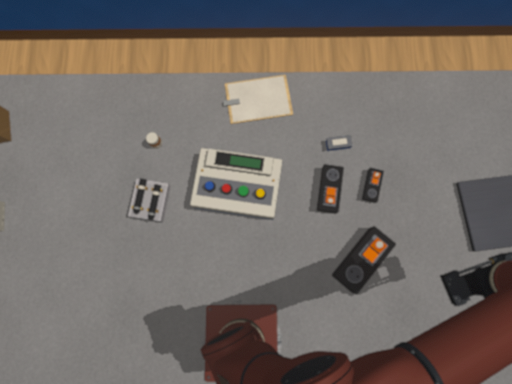

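View pics/side0.png

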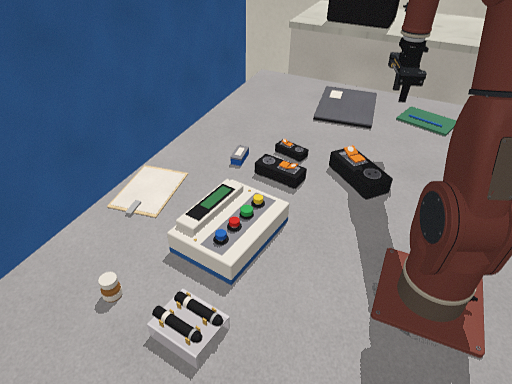

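The top view shows the unit at about (237,183) with its keys ordered blue (209,186), red (226,188), green (243,191), yellow (260,193). There are three black blocks. The middle one at (330,189) is about 48x23 px, which fits 160x70 mm. The side view shows the same layout.

```bash
cat > h.py <<'E'
from bench import *
import cv2,numpy as np
def ray(n,uv,cal=None):
    c=get_calibration(n); f=192/np.tan(np.radians(c["vertical_fov"]/2))
    T=c["world_from_camera"]; d=T[:3,:3]@np.array([(uv[0]-c["cx"])/f,(uv[1]-c["cy"])/f,1]); return T[:3,3],d
def plane(n,uv,z):
    o,d=ray(n,uv); return (o+d*(z-o[2])/d[2]).round(4)
def tri(a,b):
    (o1,d1),(o2,d2)=ray("top",a),ray("side",b)
    s=np.linalg.lstsq(np.c_[d1,-d2],o2-o1,rcond=None)[0]
    p,q=o1+s[0]*d1,o2+s[1]*d2; return ((p+q)/2).round(4),np.linalg.norm(p-q).round(4)
def blobs(m,amin=15):
    n,l,s,c=cv2.connectedComponentsWithStats(m.astype(np.uint8)); return [(c[i].round(2),int(s[i,4])) for i in range(1,n) if s[i,4]>=amin]
E
python3 - <<'E'
from h import *
R={"blue":(105,125),"red":(0,6),"green":(50,75),"yellow":(22,30),"orange":(7,16)}
for n in("top","side"):
    im=cv2.imread(f"pics/{n}0.png"); hsv=cv2.cvtColor(im,cv2.COLOR_BGR2HSV)
    for k,(a,b) in R.items():
        m=cv2.inRange(hsv,(a,150,110 if k!="green" else 90),(b,255,255))
        print(n,k,[(c,A,plane(n,c,.095 if k!="orange" else .06)) for c,A in blobs(m,20) if 150<c[0]<400 and 130<c[1]<270 and A<600])
    g=im.max(2)
    if n=="top":
        m=(g<60)|(cv2.inRange(hsv,(5,150,100),(16,255,255))>0); m=cv2.morphologyEx(m.astype(np.uint8),cv2.MORPH_CLOSE,np.ones((5,5)))
        for c in cv2.findContours(m,0,2)[0]:
            if 250<cv2.contourArea(c)<4000:
                r=cv2.minAreaRect(c); P=np.array([plane(n,p,.048) for p in cv2.boxPoints(r)]); print("block",r,np.linalg.norm(np.diff(P,axis=0),axis=1),P[:,:2].tolist())
t=cv2.imread("pics/top0.png")[155:220,305:390]; s=cv2.imread("pics/side0.png")[130:190,240:320]
f=lambda x:cv2.resize(x,(400,300),interpolation=cv2.INTER_CUBIC)
cv2.imwrite("pics/c1.png",np.hstack([f(t),f(s)]))
E
```

```text
top blue [(array([209.07, 185.28]), 43, array([0.496 , 0.0999, 0.095 ]))]
top red [(array([225.95, 187.91]), 56, array([0.4868, 0.0451, 0.095 ]))]
top green [(array([242.82, 190.56]), 57, array([ 0.4775, -0.0096,  0.095 ]))]
top yellow [(array([259.83, 192.83]), 64, array([ 0.4695, -0.0645,  0.095 ]))]
top orange [(array([375.04, 178.57]), 53, array([ 0.5214, -0.4502,  0.06  ])), (array([330.28, 193.51]), 111, array([ 0.4719, -0.2982,  0.06  ])), (array([372.77, 250.87]), 244, array([ 0.2829, -0.4261,  0.06  ]))]
block ((441.9167785644531, 329.07958984375), (78.06394958496094, 205.0171356201172), 46.28732681274414) [0.66363335 0.23288377 0.64496646] [[-0.0794, -0.3071], [0.3475, -0.8152], [0.1672, -0.9626], [-0.2355, -0.4588]]
block ((363.20733642578125, 259.8658752441406), (32.015621185302734, 65.12446594238281), 38.65980911254883) [0.21509591 0.10127398 0.21280566] [[0.2072, -0.2884], [0.3692, -0.4299], [0.3033, -0.5068], [0.1448, -0.3648]]
block ((371.7884521484375, 185.0576934814453), (14.904828071594238, 32.359161376953125), 11.309932708740234) [0.11283262 0.05005697 0.11267622]
[... 242 characters left out ...]
5, -0.2775], [0.5649, -0.3473], [0.408, -0.3191]]
side blue [(array([235.49, 161.84]), 45, array([ 0.5989, -0.1878,  0.095 ])), (array([219.85, 233.92]), 93, array([0.493 , 0.1091, 0.095 ])), (array([190.49, 260.02]), 108, array([0.5126, 0.2102, 0.095 ]))]
side red [(array([233.89, 221.45]), 93, array([0.4825, 0.055 , 0.095 ]))]
side green [(array([246.1, 210.2]), 115, array([0.4733, 0.003 , 0.095 ]))]
side yellow [(array([257.59, 198.72]), 82, array([ 0.4656, -0.0531,  0.095 ]))]
side orange [(array([287.23, 142.71]), 35, array([ 0.5147, -0.4216,  0.06  ])), (array([354.09, 155.01]), 165, array([ 0.2853, -0.4448,  0.06  ])), (array([286.54, 164.81]), 84, array([ 0.4686, -0.2909,  0.06  ]))]
```

View pics/c1.png

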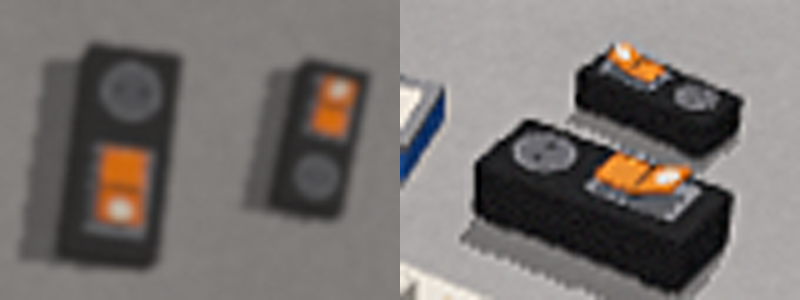

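The crop confirms the middle block (159x70 mm). Its white-dot end points towards the robot, with the dot at about top (330.5,201) and side (293.6,165.6).

```bash
cat >> h.py <<'E'
from scipy.spatial.transform import Rotation as Ro
def pose():
    s=state(); q=s["ee_rot"]; return s["position"],Ro.from_quat([q[1],q[2],q[3],q[0]]).as_matrix(),s
def delta(t):
    p,R,s=pose(); print("tool delta cm",(R.T@(np.array(t)-p)*100).round(2),"yaw",np.arctan2(R[1,0],R[0,0]).round(4),"tcp",p.round(4),"F",s["ft_force"].round(1),"t",s["time_s"],s["gripper_width"])
def wplane(uv,z,p,R):
    c=get_calibration("wrist"); f=192/np.tan(np.radians(c["vertical_fov"]/2)); H=c["hand_eye"]
    d=R@H[:3,:3]@np.array([(uv[0]-c["cx"])/f,(uv[1]-c["cy"])/f,1]); o=p+R@H[:3,3]; return (o+d*(z-o[2])/d[2]).round(4)
E
python3 - <<'E'
from h import *
a,b=(330.5,200.9),(293.6,165.6)
print("dot",plane("top",a,.065),plane("side",b,.065),tri(a,b))
print("keys",[tri(*x) for x in (((209.07,185.28),(219.85,233.92)),((242.82,190.56),(246.1,210.2)))])
d=plane("top",a,.065); delta([d[0],d[1],.2])
E
```

```text
dot [ 0.4462 -0.2969  0.065 ] [ 0.4445 -0.2893  0.065 ] (array([ 0.4471, -0.298 ,  0.0589]), np.float64(0.0001))
keys [(array([0.4978, 0.1012, 0.0861]), np.float64(0.0002)), (array([ 0.4794, -0.0091,  0.0835]), np.float64(0.0009))]
tool delta cm [ 32.98 -22.71   3.91] yaw 0.3208 tcp [ 0.2048 -0.6164  0.2388] F [ 0.1  0.9 -0.6] t 0.1 0.08701091630819915
```

Request:
servo_tool([
  [3.3,-2.3,0.4,0,1],
  [3.3,-2.3,0.4,0,1],
  [3.3,-2.3,0.4,0,1],
  [3.3,-2.3,0.4,0,1],
  [3.3,-2.3,0.4,0,1],
  [3.3,-2.3,0.4,0,1],
  [3.3,-2.3,0.4,0,1],
  [3.3,-2.3,0.4,0,1],
  [3.3,-2.3,0.4,0,1],
  [3.3,-2.0,0.3,0,1],
  [0,0,0,0.16,1],
  [0,0,0,0.16,1],
], force=20)

```text
time_s: 1.6
position: [0.4467, -0.2967, 0.2001]
ee_rot: [-0.0, 1.0, -0.002, -0.0]
ft_force: [-0.5, -0.4, -0.5]
gripper_width: 0.0004
grasp_force: 0.0
```

Request:
servo_tool([
  [0,0,0,0.17,1],
  [0,0,0,0,1],
  [0,0,0,0,1],
])

```text
time_s: 1.98
position: [0.4464, -0.2973, 0.2004]
ee_rot: [-0.0, 0.997, -0.083, -0.0]
ft_force: [-0.3, 0.3, 0.0]
gripper_width: 0.0003
grasp_force: 0.0
```

Run:
```python
from h import *
p,R,s=pose(); im=snapshot("wrist"); cv2.imwrite("pics/w1.png",im); np.savez("w1.npz",p=p,R=R)
delta([.4462,-.2969,.2])
```

```text
tool delta cm [-0.03 -0.04  0.04] yaw -0.1661 tcp [ 0.4464 -0.2973  0.2004] F [ 0.4  0.1 -0.2] t 2.025 0.00040376667847990763
```

View pics/w1.png

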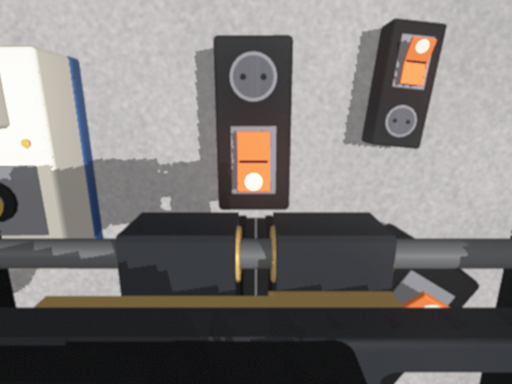

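The wrist view shows the block upright, aligned with the tool, with the dot at about (253,182) and the pivot line at y≈161.

Run:
```python
from h import *
z=np.load("w1.npz"); p,R=z["p"],z["R"]; im=cv2.imread("pics/w1.png")
B=[b for b in blobs(im.min(2)>200) if 230<b[0][0]<275 and 150<b[0][1]<200]; print(B)
d=wplane(B[0][0],.065,p,R); print("dot",d,"pivot",wplane((253.5,161),.055,p,R),"corners",[wplane(c,.048,p,R) for c in((215,37),(292,37),(219,208),(288,208))])
delta([d[0],d[1],.0895])
```

```text
[(array([253.12, 181.3 ]), 247)]
dot [ 0.4487 -0.2968  0.065 ] pivot [ 0.4654 -0.2999  0.055 ] corners [array([ 0.5765, -0.2848,  0.048 ]), array([ 0.5656, -0.3505,  0.048 ]), array([ 0.4238, -0.2584,  0.048 ]), array([ 0.4126, -0.3254,  0.048 ])]
tool delta cm [ 0.22 -0.08 11.09] yaw -0.1661 tcp [ 0.4464 -0.2973  0.2004] F [ 0.4  0.1 -0.2] t 2.025 0.00040376667847990763
```

Request:
servo_tool([
  [0.1,-0.1,3.5,0,1],
  [0,0,3.5,0,1],
  [0,0,3.0,0,1],
  [0,0,0.8,0,1],
  [0,0,0.4,0,1],
  [0,0,0.4,0,1],
  [0,0,0.4,0,1],
  [0,0,0.4,0,1],
  [0,0,0.2,0,1],
  [0,0,0,0,1],
  [0,0,0,0,1],
])

```text
time_s: 3.4
position: [0.4476, -0.2968, 0.0749]
ee_rot: [0.0, 0.996, -0.085, -0.0]
ft_force: [-4.7, 0.4, 6.1]
gripper_width: 0.0002
grasp_force: 3.3
```

Request:
servo_tool([
  [0,0,0.1,0,1],
  [0,0,0.1,0,1],
  [0,0,0,0,1],
])

```text
time_s: 3.78
position: [0.4476, -0.2968, 0.0746]
ee_rot: [0.0, 0.996, -0.085, 0.0]
ft_force: [-10.9, 5.3, 25.5]
gripper_width: 0.0003
grasp_force: 12.6
```

Request:
servo_tool([
  [0,0,-2,0,1],
  [0,0,-6,0,1],
  [0,0,-6,0,1],
  [-0.2,-4.4,0,0,1],
  [-0.2,-4.4,0,0,1],
  [-0.2,-4.4,0,0,1],
  [-0.2,-4.4,0,0,1],
  [-0.2,-4.4,0,0,1],
  [-0.2,-4.4,0,0,1],
  [-0.2,-4.4,0,0,1],
  [-0.2,-4.4,0,0,1],
  [-0.2,-4.4,0,0,1],
])

```text
time_s: 5.28
position: [0.4969, 0.0986, 0.2126]
ee_rot: [-0.0, 0.996, -0.084, 0.0]
ft_force: [0.9, -1.2, 0.5]
gripper_width: 0.0003
grasp_force: 0.0
```

Request:
servo_tool([
  [0,0,0,0,1],
  [0,0,0,0,1],
])

```text
time_s: 5.52
position: [0.4967, 0.0965, 0.2124]
ee_rot: [0.0, 0.996, -0.084, -0.0]
ft_force: [-0.5, -0.8, 0.6]
gripper_width: 0.0005
grasp_force: 0.0
```

Run:
```python
from h import *
p,R,s=pose(); im=snapshot("wrist"); cv2.imwrite("pics/w2.png",im); np.savez("w2.npz",p=p,R=R)
S=snapshot("side"); cv2.imwrite("pics/s2.png",S)
c=cv2.resize(S[130:190,240:320],(288,384)[::1],interpolation=cv2.INTER_CUBIC); cv2.imwrite("pics/c2.png",np.hstack([im,c]))
hsv=cv2.cvtColor(im,cv2.COLOR_BGR2HSV)
for k,(a,b) in {"blue":(105,125),"red":(0,6),"green":(50,75)}.items():
    print(k,[(c,A,wplane(c,.095 if k!="green" else .093,p,R)) for c,A in blobs(cv2.inRange(hsv,(a,130,90),(b,255,255)),150)])
delta([.496,.1,.12])
```

```text
blue [(array([249.95, 188.69]), 785, array([0.4971, 0.0999, 0.095 ]))]
red [(array([313.95, 187.39]), 853, array([0.489 , 0.0457, 0.095 ]))]
green [(array([375.75, 196.65]), 298, array([ 0.4712, -0.0064,  0.093 ]))]
tool delta cm [-0.15 -0.42  9.24] yaw -0.171 tcp [0.4968 0.0956 0.2124] F [-0.1  0.2 -0.4] t 5.625 0.00038085613552008826
```

View pics/c2.png

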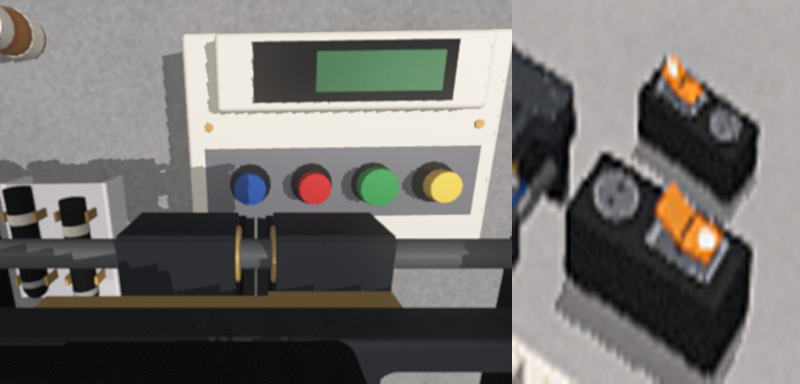

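The rocker now lies with its dot face level (on). The keys sit in a row, with blue at (250,188).

Request:
servo_tool([
  [-0.1,-0.4,3.0,0,1],
  [0,0,3.0,0,1],
  [0,0,2.5,0,1],
  [0,0,1.0,0,1],
  [0,0,0.4,0,1],
  [0,0,0.3,0,1],
  [0,0,0.3,0,1],
  [0,0,0.3,0,1],
  [0,0,0.2,0,1],
  [0,0,0,0,1],
  [0,0,0,0,1],
])

```text
time_s: 7.0
position: [0.4969, 0.1008, 0.1043]
ee_rot: [0.0, 0.996, -0.085, 0.001]
ft_force: [-6.6, -4.2, 20.9]
gripper_width: 0.0005
grasp_force: 10.2
```

Request:
servo_tool([
  [0,0,-2,0,1],
  [0,0,-5,0,1],
  [0,0,-4,0,1],
  [0.1,3.7,0,0,1],
  [0,3.7,0,0,1],
  [0,3.7,0,0,1],
  [0,0,0,0,1],
  [0,0,0,0,1],
])

```text
time_s: 8.0
position: [0.4788, -0.0079, 0.2126]
ee_rot: [-0.0, 0.996, -0.084, 0.0]
ft_force: [-0.5, 0.4, 0.1]
gripper_width: 0.0005
grasp_force: 0.0
```

Run:
```python
from h import *
p,R,s=pose(); im=snapshot("wrist"); cv2.imwrite("pics/w3.png",im)
hsv=cv2.cvtColor(im,cv2.COLOR_BGR2HSV)
for k,(a,b,z) in {"blue":(105,125,.087),"red":(0,6,.095),"green":(50,75,.093)}.items():
    print(k,[(c,A,wplane(c,z,p,R)) for c,A in blobs(cv2.inRange(hsv,(a,150,90),(b,255,255)),150)])
delta([.479,-.009,.11])
```

```text
blue [(array([130.09, 187.14]), 663, array([0.4964, 0.1001, 0.087 ]))]
red [(array([192.18, 187.78]), 779, array([0.4883, 0.0443, 0.095 ]))]
green []
tool delta cm [ 0.04  0.16 10.26] yaw -0.1678 tcp [ 0.4788 -0.0074  0.2126] F [-0.1  0.4  0.4] t 8.05 0.0004637143896205751
```

View pics/w3.png

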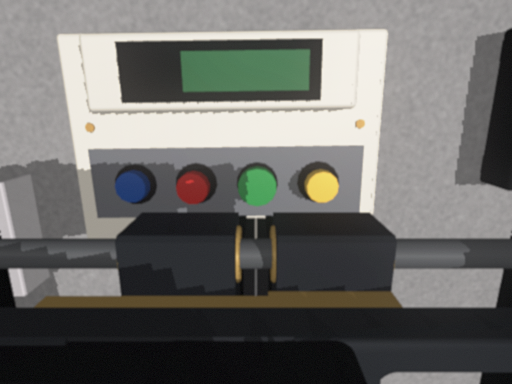

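The wrist view shows green centred at (257,187), blue visibly lowered, and red and yellow still out.

Request:
servo_tool([
  [0,0.2,3.0,0,1],
  [0,0,3.0,0,1],
  [0,0,2.5,0,1],
  [0,0,1.0,0,1],
  [0,0,0.4,0,1],
  [0,0,0.4,0,1],
  [0,0,0.4,0,1],
  [0,0,0.3,0,1],
  [0,0,0,0,1],
  [0,0,0,0,1],
])

```text
time_s: 9.3
position: [0.479, -0.0103, 0.1042]
ee_rot: [0.0, 0.996, -0.084, 0.001]
ft_force: [-5.3, 1.9, 16.2]
gripper_width: 0.0003
grasp_force: 8.4
```

Request:
servo_tool([
  [0,0,0,0,1],
  [0,0,0,0,1],
  [0,0,0,0,1],
  [0,0,0,0,1],
  [0,0,0,0,1],
  [0,0,0,0,1],
  [0,0,0,0,1],
  [0,0,0,0,1],
])

```text
time_s: 10.3
position: [0.479, -0.0103, 0.1042]
ee_rot: [0.0, 0.996, -0.084, 0.001]
ft_force: [-5.6, 1.4, 16.5]
gripper_width: 0.0006
grasp_force: 8.4
```

Request:
servo_tool([
  [0,0,-2,0,1],
  [0,0,-5,0,1],
  [0,0,-4,0,1],
  [0,0,-2,0,1],
  [0,0,0,0,1],
  [0,0,0,0,1],
])

```text
time_s: 11.05
position: [0.4778, -0.0108, 0.2316]
ee_rot: [0.0, 0.996, -0.085, -0.001]
ft_force: [-0.6, -0.5, 0.2]
gripper_width: 0.0007
grasp_force: 0.0
```

Run:
```python
from h import *
a=snapshot("wrist"); b=snapshot("side")
b=cv2.resize(b[120:280,160:330],(408,384),interpolation=cv2.INTER_CUBIC)
cv2.imwrite("pics/e.png",cv2.resize(np.hstack([a,b]),(800,334))); delta([.479,-.01,.2])
```

```text
tool delta cm [ 0.13 -0.09  3.13] yaw -0.1693 tcp [ 0.4776 -0.0107  0.2313] F [ 0.4 -1.2 -0.4] t 11.15 0.00037302252027691485
```

View pics/e.png

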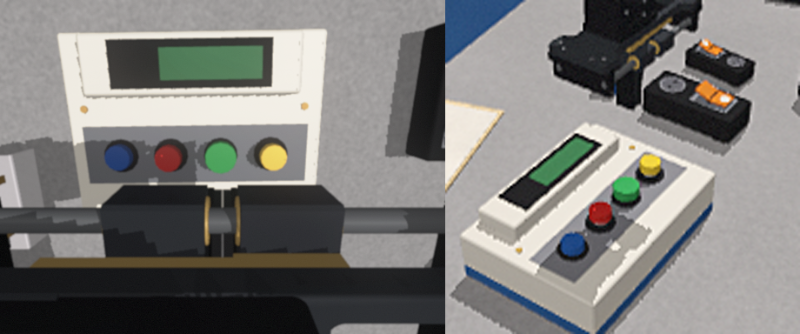

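The final pictures show blue down, green sprung back, red and yellow out, the rocker on, and the tool clear of everything.

```bash
python3 -c "from bench import *; print(hand_in())"
```

```text
the job is handed in; nothing more can be done
None
```

I switched the rocker on, pressed the blue key in, held the green button in for a little over 1 s and let it spring back, then handed the job in at about 11 s; the last pictures show everything as required, but the hand-in returned no verdict.

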